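# Cover the chocolate melter and set its guarded knob

## Robot

A 6-joint arm with a two-finger parallel gripper is mounted at the origin on the work surface. World frame = base frame: x ahead of the robot, y to its left, z up, the work surface at z = 0. Lengths are in m, angles in degrees, forces in N, time in s.
With the tool pointing down it reaches from about 0.3 to 0.75 m from the base axis. Payload 8.5 kg.
Tool frame: the origin (TCP) lies between the finger pads; the fingertips stand env.finger_overhang ahead of it and the grasp point (between the pads) lies 2 mm behind it (env.finger_overhang is the distance from the TCP to the fingertips, in m); z points along the fingers, y is the line along which they close (so a half turn about z gives the same grasp; the last joint's range is limited). The gripper opens to 85 mm and grips with 20 to 120 N. Pads are 22 mm wide; open, the fingers measure 114 mm over their backs; the gripper's body (76 mm by 85 mm) begins 54 mm behind the grasp point. The pads swing forward as they close: fully open they stand 13 mm farther back than shut.
Start: joints at [-85.674, 21.807, 74.336, -0, 83.858, -12.336], TCP at [0.158, -0.527, 0.248] pointing down, gripper open.
Joint ranges: [-178.18, 178.18], [-50.72, 133.34], [12.68, 142.11], [-81.47, 261.47], [9.98, 163.14], [-165.26, 165.26]. Speed limits (degrees/s): [136.94, 136.94, 180, 180, 180, 180].

## Interface

Orientations are given as a 3x3 rotation matrix whose columns are the frame's x, y, z axes.
In Python, from rig import env gives the robot as it stands. The module is installed in compiled form; this text tells all that it offers.
- The arm moves only by the tool jog_arm, never from a script. Its arguments are lists of equal length, an entry for each row: "hand": the finger opening in m, from 0 to 0.0854; "travel": the shift along the world's x, y, z in m, a list of three; "yaw": the turn about the world's z in rad. A call has exactly 5 rows; each row shifts and turns the commanded pose from where the row before left it; what a row does not reach is not made up. A row lasts 1/8 s, in which the tool goes at most 62.5 mm and 10.7 degrees, less where a joint would pass 70% of its speed; a pose out of reach is approached as far as the arm can. A call is refused whole if a number of a shift passes 0.0625 or a number of a turn 0.188, either way. A call with a gripper value outside its range is refused whole. The fingers move at their own pace and stop on an object; "grip_force" is the grip in N (left out, the last holds). Time passes only in rows, so rows that do not move let the fingers close, or fill a call up. It gives the time, the measured TCP pose, the force, the opening and the grip force at its end, in the units of the state.
- env.observe(): the state, without advancing time (a new reading comes with each control period).
- env.get_image(name): name is "side" or "top" or "wrist"; returns the picture (480x640x3 uint8, red, green, blue); there is no depth.
- env.calibration(name): a dict with "fx", "fy", "cx", "cy" (pixels), "position" and "rotation" of the camera in the world; the wrist camera has in their place "hand_eye" (4x4, takes a point from camera to tool coordinates, whose origin is the TCP and whose axes are the flange's). Camera axes: x right, y down, z forward; pixel columns grow to the right and rows downward; lengths in m; the calibration is good to about 2 mm. A picture is of the moment at which its call begins: read the wrist's pose just before it. calibration takes no time and is no camera call.
- env.close_job(): hands the job in; it is judged then, once.
The state is a dict: "time_s": time; "q": joint angles; "qvel": joint speeds; "joint_efforts": joint torques, N m; "position": TCP position; "tool_rot": TCP orientation; "ft_force": force on the tool from outside, world axes, zero at the start; "wrist_torque": the same for the moment, N m; "grip_width": finger opening in m; "gripper_force": force on a finger pad.
Only numpy, scipy, OpenCV 4.12 (cv2) and the standard library are available. Lean on these libraries where they do the work, as an engineer would, in place of code of your own. Each camera call takes 0.05 s, during which the arm holds its last target. There are 200 camera calls.

## Task

Get the chocolate melter going: first lay its steel lid squarely on the pan so that it sits fully home, and let go of it. Then reach through the round hole in the guard, push the sunken red knob in until it meets its stop, keep it in while you turn it clockwise from off to two dots and let it spring back up there. Go gently, do not force the knob, the guard or the lid, and leave everything else on the table where it is.

Things in the scene. Friction and masses are not known exactly. Their poses are not given: they have to be found in the camera images.
- melter: chocolate melter, fixed to the table: white housing 230 x 360 mm, 125 mm high, steel deck, an open round pan of chocolate buttons at its +y end and the control knob at its -y end. Origin: centre of its underside; x along the short side (away from the robot when its yaw is 0), y along the long side, z up
- pan_rim (a point): centre of the pan's mouth, level with the top of its rim (133 mm over the table). The rim is a flat steel ring, 146 mm inside and 160 mm outside diameter. Axes as the melter's
- guard (a point): centre of the round hole, 80 mm in diameter, in the dark steel guard plate (136 mm square, 4 mm thick), level with the plate's upper face, 127 mm over the table. Axes as the melter's. The knob stands upright on the hole's axis in the hollow below
- off_mark (a point): white bar on the guard's upper face, the off mark, 50 mm from the hole's centre in the melter's +x direction. Clockwise from it, seen from above: one dot at 40 degrees, two dots at 80, three dots at 120, all 50 mm from the centre
- two_dots (a point): middle of the pair of white dots on the guard's upper face, the setting wanted, 50 mm from the hole's centre
- knob_gate: floor of the hollow, 76 mm below the guard's upper face, with the knob's lock and stop (a push over 20 N or a twist while locked harms them). Red knob: round skirt, 54 mm diameter, 6 mm thick; across it a straight grip bar 46 long, 12 wide, 10 mm high, white line at its pointing end. The skirt's top is 16 to 30 mm below the guard's upper face (differs, not measured; find it by touch), the bar's top 10 mm higher
- knob (a joint): turn of the knob, rad, clockwise from above: 0 off, 0.698 one dot, 1.396 two, 2.094 three; bar along (cos, -sin) of it in melter x, y. Locked at each mark (play 0.1) until pushed down 5 to 13 mm (differs, not measured) on a spring, 3 N plus 0.5 N per mm; 1.5 mm deeper is a firm stop. Held there (11 to 16 N) it turns easily; let go within 0.1 of a mark it rises, between marks it stays down
- lid_grip (a point): middle of the lid's black round handle (32 mm diameter, straight from 10 mm below this point to 10 above, top 13 above). Steel lid, 176 mm diameter, 0.2 to 0.4 kg, right way up on the table left or right of the melter. Beneath, a tapering plug 120 to 132 mm in diameter, 9 mm deep, its bottom 40 mm below this point; the disc's underside, which lies on the pan's rim when home, is 31 mm below this point
- tub: loose white tub with wooden sticks, 94 mm across, 150 mm high with the sticks; on the side of the melter where the lid is not. Origin: centre of its underside
- biscuits_a: loose stack of filled biscuits, 62 x 54 mm, 39 mm high, near the robot on its left. Origin: centre of its underside
- biscuits_b: loose stack of filled biscuits, 62 x 54 mm, 29 mm high, back left. Origin: centre of its underside
- biscuits_c: loose stack of filled biscuits, 62 x 54 mm, 39 mm high, near the robot on its right. Origin: centre of its underside
- packet_a: loose orange and blue biscuit packet, 62 x 150 x 54 mm, behind the melter. Origin: centre of its underside
- packet_b: loose orange and blue biscuit packet, 62 x 150 x 54 mm, behind the melter on the right. Origin: centre of its underside
- jar: loose amber jar with an orange cap, 72 mm in diameter, 95 mm high, back right. Origin: centre of its underside
There are look-alikes about, which are no part of the job. What is shaped like the part that bears lid_grip but green is not meant.

How it is judged:
By the outcome, as a careful person would: the job done as asked, in the order asked, and still so for the second after the job is handed in, with the robot touching nothing.
It also fails if it takes over 67 s, if anything falls off the work surface, if the arm or the gripper's body presses on something with over 40 N, if the wrist force passes 120 N, or if a joint passes its speed limit or range.

## Working session

There is one attempt and no reset: what is moved stays moved. The work goes in short steps, Python scripts to look and compute and a tool call to move; the robot and the scene stay as the last step left them, time stands still between calls to the robot, and variables do not carry over. Pictures are saved under pics/ and viewed, at most 10 in all, crops included, and the job is handed in when it is done.

Besides the shell and the picture viewer there is one more tool, called after "Call:" as name(argument=value, ...), one argument or row to a line, values as JSON. jog_arm: Moves the arm, as the interface text tells. Its arguments: {"type":"object","properties":{"hand":{"type":"array"},"travel":{"type":"array"},"yaw":{"type":"array"},"grip_force":{"type":"number"}},"required":["hand","travel","yaw"]}

```bash
mkdir -p pics; cat > h.py <<'E'
import numpy as np, cv2
from rig import env
def save(n,im): cv2.imwrite(f'pics/{n}.png',im[:,:,::-1])
def cam(name,st=None):
    c=env.calibration(name); 
    if name!='wrist': return c,np.array(c['position']),np.array(c['rotation'])
    st=st or env.observe(); H=np.array(c['hand_eye']); R=np.array(st['tool_rot'])
    return c,np.array(st['position'])+R@H[:3,3],R@H[:3,:3]
def ray(cm,u,v,z):
    c,p,R=cm; d=R@np.array([(u-c['cx'])/c['fx'],(v-c['cy'])/c['fy'],1]); return p+d*(z-p[2])/d[2]
def proj(cm,X):
    c,p,R=cm; q=R.T@(np.array(X)-p); return np.array([c['fx']*q[0]/q[2]+c['cx'],c['fy']*q[1]/q[2]+c['cy']])
E
python3 - <<'E'
from h import *
t=env.get_image('top'); s=env.get_image('side')
np.save('top.npy',t);np.save('side.npy',s)
save('top',t);save('side',s)
st=env.observe(); print(st['time_s'],st['position'],st['tool_rot'],st['grip_width'],env.finger_overhang)
for n in('top','side'):print(env.calibration(n))
E
```

```text
0.1 [ 0.15766838 -0.52666215  0.24778067] [[ 9.58014541e-01  2.86719606e-01 -8.68472018e-05]
 [ 2.86719471e-01 -9.58013694e-01  1.30618014e-03]
 [ 2.91306646e-04 -1.27624035e-03 -9.99999143e-01]] 0.08571751270321683 0.017
{'fx': 545.2750647065134, 'fy': 545.2750647065134, 'cx': 314.7977484757345, 'cy': 238.43502482520765, 'position': array([0.25906615, 0.01188888, 1.36090415]), 'rotation': array([[ 0.0171472 , -0.97962321,  0.2001108 ],
       [-0.99985048, -0.01724716,  0.00124391],
       [ 0.00223278, -0.20010221, -0.97977248]])}
{'fx': 445.246582878664, 'fy': 445.246582878664, 'cx': 315.9640394947286, 'cy': 245.546855501577, 'position': array([0.33268909, 0.72581613, 0.8914857 ]), 'rotation': array([[-9.73300816e-01, -1.64968289e-01,  1.59596318e-01],
       [-2.29531965e-01,  7.01861587e-01, -6.74318463e-01],
       [-7.73361744e-04, -6.92947167e-01, -7.20987951e-01]])}
```

View pics/top.png

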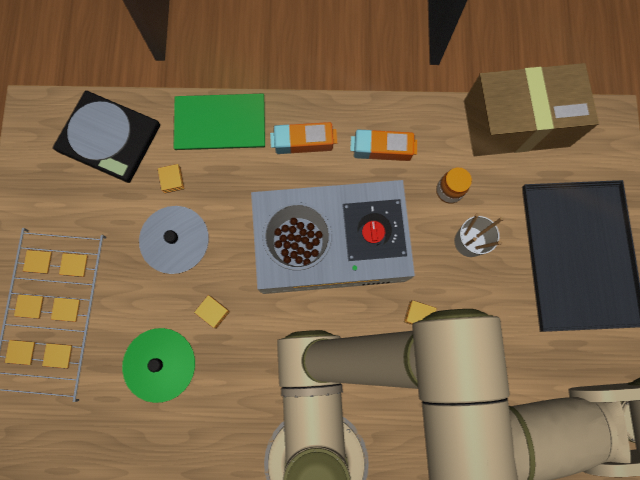

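View pics/side.png

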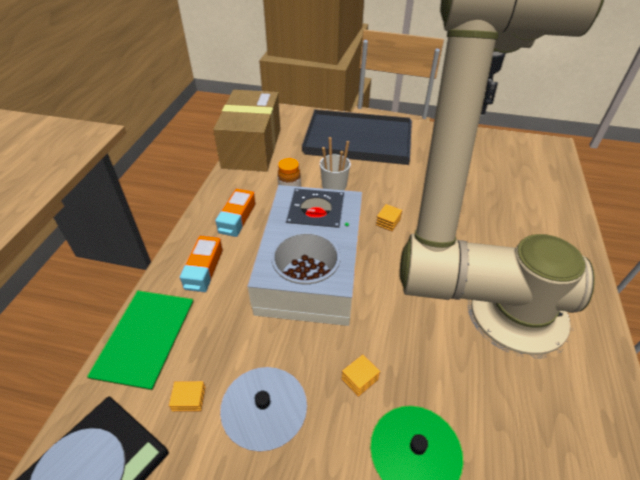

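The top view shows the steel lid at about (174,240) with its handle at (170,237). The pan is at (297,237), the guard at (375,230) and the red knob at (374,232), and the green lid at (158,365) is a decoy. In the side view the lid handle is at (263,400).

```bash
python3 - <<'E'
from h import *
t=np.load('top.npy');s=np.load('side.npy');ct=cam('top');cs=cam('side')
def blobs(m,lo,box):
    x0,y0,x1,y1=box;mm=np.zeros(m.shape,np.uint8);mm[y0:y1,x0:x1]=m[y0:y1,x0:x1]
    n,l,st,c=cv2.connectedComponentsWithStats(mm);return [(st[i],c[i],l==i) for i in range(1,n) if st[i][4]>=lo]
dark=lambda im:(im.max(2)<60)
for nm,im,cm,box in(('top',t,ct,(140,205,210,275)),('side',s,cs,(222,370,305,445))):
    for b in blobs(dark(im),20,box): print(nm,'handle',b[0],b[1],ray(cm,*b[1],.045))
# lid disc in top: low saturation
hs=cv2.cvtColor(t,cv2.COLOR_RGB2HSV)
m=(hs[:,:,1]<75)
for b in blobs(m,1500,(135,200,215,280)):
    c=max(cv2.findContours(b[2].astype(np.uint8),0,1)[0],key=len);e=cv2.fitEllipse(cv2.convexHull(c));print('lid',b[0],e,ray(ct,*e[0],.012))
# guard
g=blobs((t.max(2)<95),1500,(335,190,412,270))
for b in g:
    c=max(cv2.findContours(b[2].astype(np.uint8),0,1)[0],key=len);r=cv2.minAreaRect(c);q=cv2.boxPoints(r)
    P=np.array([ray(ct,*k,.127) for k in q]);print('guard',r,P[:,:2],P.mean(0),np.linalg.norm(P-np.roll(P,1,0),axis=1))
w=blobs((t.min(2)>150),2,(345,200,408,262))
for b in w:print('white',b[0],b[1],ray(ct,*b[1],.127))
red=(hs[:,:,1]>180)&((hs[:,:,0]<6)|(hs[:,:,0]>174))&(t[:,:,0]>90)
for b in blobs(red,50,(345,200,408,262)):print('knob',b[0],b[1],ray(ct,*b[1],.104))
E
```

```text
top handle [164 230  14  14 141] [170.43971631 236.63120567] [0.52610395 0.3691782  0.045     ]
side handle [256 392  14  17 190] [262.08421053 399.84210526] [0.52665182 0.37056638 0.045     ]
lid [ 139  205   70   69 3776] ((173.3500518798828, 239.3302764892578), (67.31197357177734, 71.13737487792969), 58.81157302856445) [0.52598363 0.37031501 0.012     ]
guard ((374.4590759277344, 229.5491943359375), (57.49019241333008, 59.119842529296875), 84.80557250976562) [[ 0.59542278 -0.0497512 ]
 [ 0.61085977 -0.18776751]
 [ 0.47480629 -0.19773065]
 [ 0.46000099 -0.06262459]] [ 0.53527246 -0.12446849  0.127     ] [0.13603229 0.13887693 0.13641779 0.13591485]
white [372 207   1   4   4] [372.  208.5] [ 0.5848066  -0.11894606  0.127     ]
white [395 225   1   2   2] [395.  225.5] [ 0.54500503 -0.17219189  0.127     ]
white [373 226   1   3   3] [373. 227.] [ 0.54053274 -0.12109597  0.127     ]
white [392 241   2   1   2] [392.5 241. ] [ 0.50819678 -0.16596948  0.127     ]
knob [362 221  23  22 377] [373.10875332 231.79575597] [ 0.5341842  -0.12378253  0.104     ]
```

Call:
jog_arm(
  hand=[0.085,0.085,0.085,0.085,0.085],
  travel=[
    [0.036,0.04,0.01],
    [0.036,0.04,0.01],
    [0.036,0.04,0.01],
    [0.036,0.04,0.01],
    [0.036,0.04,0.01],
  ],
  yaw=[-0.036,-0.036,-0.036,-0.036,-0.036],
)

```text
time_s: 0.72
position: [0.3385, -0.3254, 0.2985]
tool_rot: [[0.994, 0.109, -0.0], [0.109, -0.994, 0.0], [-0.0, -0.0, -1.0]]
ft_force: [0.7, -0.8, 0.0]
grip_width: 0.085
gripper_force: 0.0
```

```bash
python3 - <<'E'
from h import *
st=env.observe();print(st['position'],st['time_s'],st['q']);print(env.calibration('wrist'))
c=cam('wrist');print(c[1]-st['position'],c[2]);print(proj(c,[.535,-.124,.127]))
E
```

```text
[ 0.33852942 -0.32537225  0.29845908] 0.725 [-5.83580088e+01  1.16421206e+01  8.06903056e+01  2.62605922e-03
  8.76923640e+01  2.53788855e+01]
{'fx': 387.38327473348636, 'fy': 387.38327473348636, 'cx': 323.79427807419063, 'cy': 242.47471136067617, 'hand_eye': array([[ 4.70508580e-04, -9.64024657e-01, -2.65812414e-01,
         6.79015670e-02],
       [ 9.99998813e-01,  8.43649496e-04, -1.28959701e-03,
        -1.92369562e-03],
       [ 1.46745583e-03, -2.65811491e-01,  9.64023909e-01,
        -1.25526607e-01],
       [ 0.00000000e+00,  0.00000000e+00,  0.00000000e+00,
         1.00000000e+00]])}
[0.06731004 0.00927051 0.1255176 ] [[ 0.10955966 -0.95812896 -0.26454786]
 [-0.99397845 -0.10611071 -0.02733796]
 [-0.00187807  0.26595    -0.96398499]]
[  47.23676063 -107.65038972]
```

Call:
jog_arm(
  hand=[0.085,0.085,0.085,0.085,0.085],
  travel=[
    [0.035,0.05,0.006],
    [0.038,0.05,0.006],
    [0.038,0.05,0.006],
    [0.038,0.05,0.006],
    [0.038,0.05,0.006],
  ],
  yaw=[0,0,0,0,0],
)

```text
time_s: 1.35
position: [0.5242, -0.0769, 0.3281]
tool_rot: [[0.994, 0.111, -0.0], [0.111, -0.994, 0.0], [-0.0, -0.0, -1.0]]
ft_force: [1.9, -0.1, 0.8]
grip_width: 0.0852
gripper_force: 0.0
```

```bash
cat > w.py <<'E'
from h import *
import sys
st=env.observe();im=env.get_image('wrist');n=sys.argv[1]
np.savez(n,im=im,p=st['position'],R=st['tool_rot']);save(n,im);print(st['position'],np.abs(st['qvel']).max(),st['time_s'])
E
python3 w.py w1
```

```text
[ 0.52415089 -0.07685219  0.32810165] 54.97458933177455 1.35
```

View pics/w1.png

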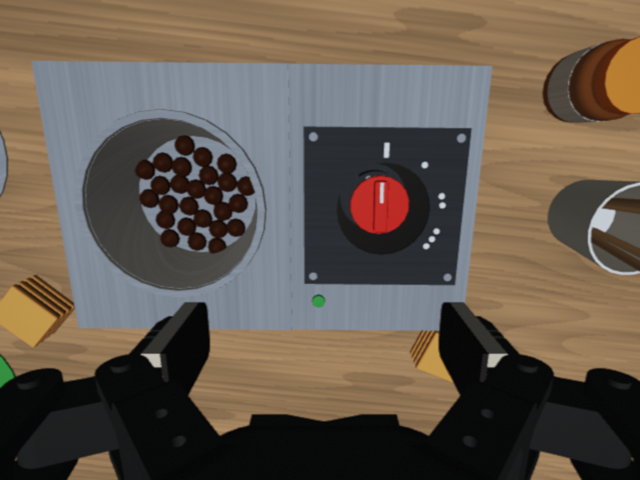

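The wrist picture shows the pan mouth centred near (175,200), the guard from (304,127) to (470,285), the red knob at (380,205), the off bar at (387,150) and the two dots at (442,200).

```bash
python3 w.py w2; cat > meas.py <<'E'
from h import *
import sys
from scipy.optimize import least_squares
d=np.load(sys.argv[1]+'.npz');im=d['im'];cm=cam('wrist',dict(position=d['p'],tool_rot=d['R']))
def circ(P):
    r=least_squares(lambda a:np.hypot(P[:,0]-a[0],P[:,1]-a[1])-a[2],[*P.mean(0)[:2],.07],loss='soft_l1',f_scale=.001);return r.x,np.sqrt(np.mean(r.fun**2))
# guard dots
w=(im.min(2)>170).astype(np.uint8)
g0=proj(cm,[.535,-.124,.127]);x,y=g0.astype(int)
mm=np.zeros_like(w);mm[y-85:y+85,x-85:x+85]=w[y-85:y+85,x-85:x+85]
n,l,s,c=cv2.connectedComponentsWithStats(mm)
for i in range(1,n):
    if s[i][4]>8: print('white',s[i],c[i],ray(cm,*c[i],.127))
# rim: radial profile scans
gr=cv2.GaussianBlur(im,(3,3),0).astype(float).mean(2)
c0=np.array([.545,.046,.133]) if len(sys.argv)<3 else np.array(eval(sys.argv[2]))
for it in range(2):
  for lo,hi in((.068,.0765),(.0765,.084)):
    P=[]
    for a in np.arange(0,360,4):
        rs=np.arange(lo,hi,.0004);pts=np.array([proj(cm,c0+[r*np.cos(np.deg2rad(a)),r*np.sin(np.deg2rad(a)),0]) for r in rs],np.float32)
        v=cv2.remap(gr.astype(np.float32),pts[:,0],pts[:,1],1).ravel();k=np.abs(np.diff(v))
        if k.max()>2: P.append(c0+[rs[k.argmax()]*np.cos(np.deg2rad(a)),rs[k.argmax()]*np.sin(np.deg2rad(a)),0])
    P=np.array(P);x,e=circ(P);print('rim',lo,len(P),x,e)
    if lo==.068:c1=np.array([x[0],x[1],.133])
  c0=c1
E
python3 meas.py w1; python3 meas.py w2
```

```text
[ 0.52697817 -0.07150204  0.32837135] 9.877861774126766 1.4
white [384 143   5  14  53] [386.33962264 149.26415094] [ 0.58632087 -0.11911637  0.127     ]
white [422 162   5   6  22] [424.27272727 164.5       ] [ 0.57766936 -0.15222078  0.127     ]
white [380 183   4  20  55] [381.14545455 192.85454545] [ 0.55041237 -0.12026417  0.127     ]
white [439 194   5   5  22] [441.09090909 195.90909091] [ 0.5534928  -0.17105004  0.127     ]
white [440 203   5   5  21] [442. 205.] [ 0.54592413 -0.17330438  0.127     ]
white [434 229   5   5  21] [436. 231.] [ 0.52291071 -0.17250407  0.127     ]
white [429 237   5   5  19] [431.36842105 238.78947368] [ 0.51557492 -0.16980386  0.127     ]
white [424 244   5   5  19] [425.84210526 245.84210526] [ 0.50873224 -0.16617274  0.127     ]
rim 0.068 25 [0.54781025 0.04692249 0.07149118] 0.0029184669820571264
rim 0.0765 16 [0.53329796 0.04898412 0.07617129] 0.0015121348170920336
rim 0.068 26 [0.54758475 0.04838099 0.07090477] 0.0023819708745450438
rim 0.0765 15 [0.54891328 0.04842403 0.08047698] 0.002625662749676965
white [391 148   5  15  54] [392.962962
[... 253 characters left out ...]
  20] [447.1  201.05] [ 0.55352621 -0.17095995  0.127     ]
white [446 208   5   5  21] [448. 210.] [ 0.54604028 -0.17326121  0.127     ]
white [440 234   5   5  19] [441.84210526 235.84210526] [ 0.5230053  -0.17251133  0.127     ]
white [435 242   5   5  17] [437.23529412 243.58823529] [ 0.51565294 -0.16988522  0.127     ]
white [429 249   5   4  17] [431.35294118 250.52941176] [ 0.50881429 -0.16597724  0.127     ]
rim 0.068 21 [0.54226575 0.04799064 0.07111538] 0.002804692835122947
rim 0.0765 16 [0.53357507 0.04905208 0.07634329] 0.0012680154885355407
rim 0.068 19 [0.53121057 0.05049096 0.07187445] 0.0014947433532921449
rim 0.0765 19 [0.53105107 0.05035659 0.07619939] 0.0013188195694321019
```

```bash
python3 - <<'E'
from h import *
d=np.load('w2.npz');im=d['im'];save('w2c',cv2.resize(im[85:315,60:300],None,fx=2.5,fy=2.5,interpolation=cv2.INTER_CUBIC))
A=np.array([[.58592,-.11909],[.57757,-.15239],[.54978,-.17211],[.51583,-.16946]])
from scipy.optimize import least_squares
th=np.deg2rad([0,40,80,120])
f=lambda a:(np.c_[a[0]+.05*np.cos(a[2]-th),a[1]+.05*np.sin(a[2]-th)]-A).ravel()
r=least_squares(f,[.535,-.12,.1]);print(r.x,np.rad2deg(r.x[2]),r.fun)
E
```

```text
[ 0.53630458 -0.12401035  0.09836972] 5.636169537012941 [ 1.42855977e-04 -9.79593895e-06  8.07522748e-06  1.57346049e-04
  9.65479912e-07 -4.99837793e-05 -1.51896685e-04 -9.75663297e-05]
```

View pics/w2c.png

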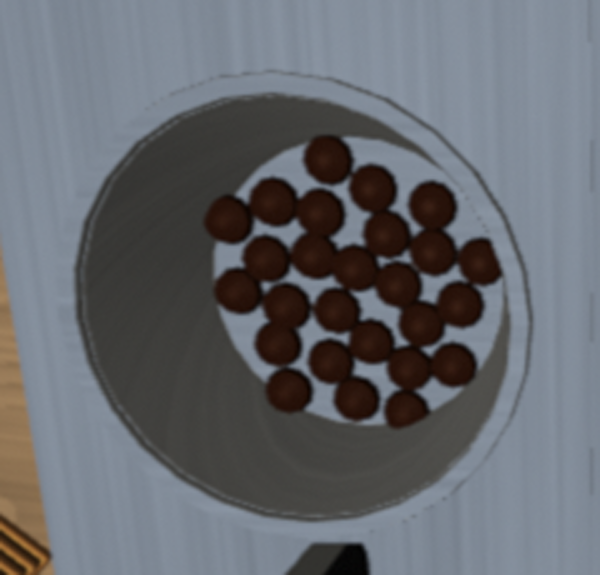

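The crop shows the pan's dark inner wall bounded by the rim's inner edge, roughly x 85–510 and y 95–520 in the crop. The thin line outside it on the upper right is the rim's outer edge.

```bash
cat > rim.py <<'E'
from h import *
import sys
from scipy.optimize import least_squares
for n in sys.argv[1:]:
    d=np.load(n+'.npz');im=d['im'].astype(int);cm=cam('wrist',dict(position=d['p'],tool_rot=d['R']))
    m=((im[:,:,2]-im[:,:,0])<6)&(im.max(2)<135)
    c0=proj(cm,[.54,.05,.133]);k=np.zeros(m.shape,np.uint8);cv2.circle(k,tuple(int(v) for v in c0),110,1,-1);m=(m&(k>0)).astype(np.uint8)
    m=cv2.morphologyEx(m,cv2.MORPH_OPEN,np.ones((5,5)))
    N,l,s,c=cv2.connectedComponentsWithStats(m);i=1+s[1:,4].argmax();print(s[i])
    h=max(cv2.findContours((l==i).astype(np.uint8),0,1)[0],key=len)[:,0]
    hl=cv2.convexHull(h)[:,0];P=np.array([ray(cm,*q,.133)[:2] for q in hl])
    r=least_squares(lambda a:np.hypot(*(P-a[:2]).T)-a[2],[.54,.05,.073],loss='soft_l1',f_scale=.0005)
    print(r.x,'dev mm',np.round(1e3*r.fun,1));M=np.array([.5363,-.1240]);v=r.x[:2]-M;print('from guard',np.hypot(*v),np.rad2deg(np.arctan2(-v[0],v[1])))
E
python3 rim.py w1 w2
```

```text
[   83   118   173   172 19663]
[0.51798482 0.05491662 0.07259842] dev mm [ 0.2  0.2  0.   0.3 -0.2 -2.7  0.   0.3  0.3 -0.7  0.2  0.1  0.3 -0.2
 -0.2 -0.3  0.1 -0.1 -0.1 -0.   0.1  0.2 -0.2 -0.1  0.3  0.4 -0.1  0.2
 -0.1 -0.1 -0.2 -0.   0.1  0.1  0.1  0.1 -0.1 -0.1  0.  -0.1  0.  -0.1
 -0.1  0.1 -0.  -0.  -0.1 -0.2  0.   0.1  0.2]
from guard 0.17985161429319943 5.844844438755715
[   90   123   174   171 19394]
[0.51792926 0.05490578 0.0725946 ] dev mm [-0.1  0.1  0.1 -0.   0.1 -0.2 -2.8 -0.   0.1  0.3 -0.1  0.1  0.4  0.
 -0.1 -0.3  0.1  0.2 -0.1 -0.1 -0.1  0.   0.  -0.1  0.2  0.2  0.2  0.1
 -0.   0.   0.  -0.2 -0.2 -0.2 -0.2 -0.2 -0.1  0.2  0.  -0.1  0.2 -0.
  0.2  0.3 -0.1  0.1 -0.   0.1  0.1 -0.   0.1 -0.2 -0.2]
from guard 0.17984649343348522 5.8628035311973274
```

Call:
jog_arm(
  hand=[0.085,0.085,0.085,0.085,0.085],
  travel=[
    [0,0.062,-0.01],
    [0,0.062,-0.01],
    [0,0.062,-0.01],
    [0,0.062,-0.01],
    [0,0.062,-0.01],
  ],
  yaw=[0,0,0,0,0],
)

```text
time_s: 2.08
position: [0.523, 0.2311, 0.2778]
tool_rot: [[0.994, 0.11, -0.0], [0.11, -0.994, -0.0], [-0.0, 0.0, -1.0]]
ft_force: [1.2, -0.7, 0.2]
grip_width: 0.0847
gripper_force: 0.0
```

```bash
python3 w.py w3; python3 - <<'E'
from h import *
d=np.load('w3.npz');im=d['im'];cm=cam('wrist',dict(position=d['p'],tool_rot=d['R']))
print(proj(cm,[.526,.37,.053]))
m=(im.max(2)<60).astype(np.uint8);N,l,s,c=cv2.connectedComponentsWithStats(m)
for i in range(1,N):
    if 100<s[i][4]<8000: print(s[i],c[i],ray(cm,*c[i],.050))
E
```

```text
[0.52297398 0.23106132 0.27779365] 50.7489906341739 2.075
[174.33616512 192.29420069]
[415 102  23 229 673] [427.11144131 195.51857355] [0.54806152 0.14106029 0.05      ]
[454 158 100 127 293] [486.0443686  208.62798635] [0.54209362 0.08479436 0.05      ]
[ 158  170   41   36 1121] [177.90544157 187.54148082] [0.53016751 0.36791233 0.05      ]
[404 239  12  53 235] [408.80425532 259.86382979] [0.48512366 0.14728823 0.05      ]
[524 305 116  48 265] [591.70943396 335.96603774] [ 0.42568572 -0.05040843  0.05      ]
[564 321  37  27 235] [579.58297872 336.52765957] [ 0.42370705 -0.03839318  0.05      ]
```

View pics/w3.png

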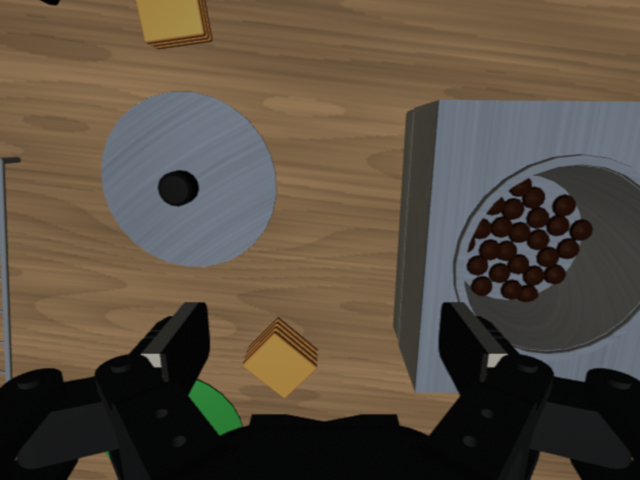

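The steel lid's disc is centred near (189,179) with its handle at (178,188), a biscuit stack lies at (281,357) and the pan is on the right.

```bash
python3 - <<'E'
from h import *
from scipy.optimize import least_squares
d=np.load('w3.npz');im=d['im'].astype(int);cm=cam('wrist',dict(position=d['p'],tool_rot=d['R']))
for z in (.042,.045,.048):print(z,ray(cm,177.9,187.54,z)[:2])
m=((im[:,:,2]-im[:,:,0])>-4);m[:, :90]=0;m[:,290:]=0;m[:80]=0;m[280:]=0
m=cv2.morphologyEx(m.astype(np.uint8),cv2.MORPH_OPEN,np.ones((5,5)))
h=max(cv2.findContours(m,0,1)[0],key=cv2.contourArea);hl=cv2.convexHull(h)[:,0]
for z in(.010,.012):
    P=np.array([ray(cm,*q,z)[:2] for q in hl])
    r=least_squares(lambda a:np.hypot(*(P-a[:2]).T)-a[2],[.526,.37,.088],loss='soft_l1',f_scale=.0005);print(z,r.x,np.abs(r.fun).max())
t=np.load('top.npy')
E
```

```text
0.042 [0.52880623 0.37080308]
0.045 [0.52931702 0.3697209 ]
0.048 [0.5298278  0.36863872]
0.01 [0.52832722 0.37144551 0.08772294] 0.00038498721705777783
0.012 [0.52864246 0.37077949 0.08727685] 0.0003830098540295035
```

Call:
jog_arm(
  hand=[0.07,0.06,0.06,0.06,0.06],
  travel=[
    [0.002,0.0375,-0.03],
    [0.001,0.035,-0.03],
    [0.001,0.035,-0.03],
    [0,0.02,-0.03],
    [0,0.01,-0.03],
  ],
  yaw=[0,0,0,0,0],
)

```text
time_s: 2.75
position: [0.5271, 0.3675, 0.1268]
tool_rot: [[0.994, 0.111, -0.001], [0.111, -0.994, -0.0], [-0.001, 0.0, -1.0]]
ft_force: [0.2, -1.1, -0.3]
grip_width: 0.0603
gripper_force: 0.0
```

Call:
jog_arm(
  hand=[0.06,0.06,0.06,0.06,0.06],
  travel=[
    [0,0,-0.03],
    [0,0,-0.025],
    [0,0,-0.02],
    [0,0,-0.017],
    [0,0,0],
  ],
  yaw=[0,0,0,0,0],
)

```text
time_s: 3.38
position: [0.5269, 0.3666, 0.0351]
tool_rot: [[0.994, 0.11, -0.002], [0.11, -0.994, -0.001], [-0.002, 0.001, -1.0]]
ft_force: [-0.0, 0.2, -0.9]
grip_width: 0.06
gripper_force: 0.0
```

Call:
jog_arm(
  hand=[0.06,0.035,0.025,0.02,0.02],
  travel=[
    [0.0015,0.0045,0],
    [0,0,0],
    [0,0,0],
    [0,0,0],
    [0,0,0],
  ],
  yaw=[0,0,0,0,0],
  grip_force=40,
)

```text
time_s: 4.0
position: [0.5292, 0.3717, 0.0373]
tool_rot: [[0.994, 0.111, 0.002], [0.111, -0.994, 0.0], [0.002, -0.0, -1.0]]
ft_force: [-0.6, -2.1, 6.7]
grip_width: 0.0309
gripper_force: 39.8
```

Call:
jog_arm(
  hand=[0.02,0.02,0.02,0.02,0.02],
  travel=[
    [0,0,0],
    [0,0,0.003],
    [0,0,0.008],
    [0,0,0.012],
    [0,0,0.0],
  ],
  yaw=[0,0,0,0,0],
)

```text
time_s: 4.62
position: [0.5293, 0.3721, 0.0607]
tool_rot: [[0.994, 0.111, 0.002], [0.111, -0.994, 0.001], [0.002, -0.001, -1.0]]
ft_force: [-0.3, 0.3, -3.6]
grip_width: 0.0305
gripper_force: 39.9
```

Call:
jog_arm(
  hand=[0.02,0.02,0.02,0.02,0.02],
  travel=[
    [0,0,0.03],
    [0,0,0.04],
    [0,-0.01,0.04],
    [0,-0.025,0.04],
    [0,-0.04,0.02],
  ],
  yaw=[0,0,0,0,0],
)

```text
time_s: 5.25
position: [0.5289, 0.2967, 0.2314]
tool_rot: [[0.994, 0.112, 0.003], [0.112, -0.994, 0.001], [0.003, -0.001, -1.0]]
ft_force: [0.2, -0.4, -2.9]
grip_width: 0.0307
gripper_force: 40.5
```

Call:
jog_arm(
  hand=[0.02,0.02,0.02,0.02,0.02],
  travel=[
    [-0.002,-0.05,0],
    [-0.003,-0.055,0],
    [-0.003,-0.055,0],
    [-0.002,-0.05,0],
    [0,-0.025,0],
  ],
  yaw=[0,0,0,0,0],
)

```text
time_s: 5.88
position: [0.5184, 0.0595, 0.2293]
tool_rot: [[0.994, 0.108, -0.0], [0.108, -0.994, -0.0], [-0.0, 0.0, -1.0]]
ft_force: [0.4, 0.4, -3.2]
grip_width: 0.0306
gripper_force: 40.5
```

Call:
jog_arm(
  hand=[0.02,0.02,0.02,0.02,0.02],
  travel=[
    [0,-0.008,0],
    [0,0,-0.01],
    [0,0,-0.01],
    [0,0,0],
    [0,0,0],
  ],
  yaw=[0,0,0,0,0],
)

```text
time_s: 6.5
position: [0.5188, 0.0543, 0.2094]
tool_rot: [[0.994, 0.111, 0.0], [0.111, -0.994, 0.0], [0.0, -0.0, -1.0]]
ft_force: [0.7, 0.4, -3.4]
grip_width: 0.0307
gripper_force: 40.5
```

```bash
python3 w.py w4; python3 - <<'E'
from h import *
save('s4',env.get_image('side'))
a=cv2.imread('pics/w4.png');b=cv2.imread('pics/s4.png');cv2.imwrite('pics/c4.png',np.vstack([cv2.resize(a,(400,300)),b[130:430,170:570]]))
E
```

```text
[0.51884855 0.05425031 0.20935254] 0.3591321197151994 6.5
```

View pics/c4.png

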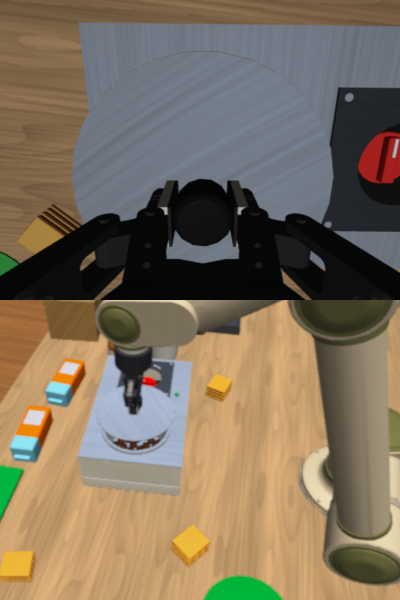

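The disc is level and centred between the pads over the pan, with the handle well inside the pads. I lower it gently.

Call:
jog_arm(
  hand=[0.02,0.02,0.02,0.02,0.02],
  travel=[
    [-0.0005,0.0005,-0.015],
    [0,0,-0.012],
    [0,0,-0.01],
    [0,0,-0.005],
    [0,0,-0.002],
  ],
  yaw=[0,0,0,0,0],
)

```text
time_s: 7.22
position: [0.5183, 0.0542, 0.1652]
tool_rot: [[0.994, 0.111, -0.0], [0.111, -0.994, 0.0], [-0.0, -0.0, -1.0]]
ft_force: [-0.1, 0.1, -2.9]
grip_width: 0.0309
gripper_force: 40.5
```

Call:
jog_arm(
  hand=[0.02,0.02,0.02,0.02,0.02],
  travel=[
    [0,0,-0.0015],
    [0,0,-0.001],
    [0,0,-0.001],
    [0,0,0],
    [0,0,0],
  ],
  yaw=[0,0,0,0,0],
)

```text
time_s: 7.85
position: [0.5183, 0.0543, 0.1619]
tool_rot: [[0.994, 0.111, 0.0], [0.111, -0.994, -0.0], [0.0, 0.0, -1.0]]
ft_force: [0.7, -0.2, -3.0]
grip_width: 0.0307
gripper_force: 40.5
```

Call:
jog_arm(
  hand=[0.02,0.02,0.02,0.02,0.02],
  travel=[
    [0,0,-0.0005],
    [0,0,-0.0005],
    [0,0,0],
    [0,0,0],
    [0,0,0],
  ],
  yaw=[0,0,0,0,0],
)

```text
time_s: 8.48
position: [0.5183, 0.0543, 0.1613]
tool_rot: [[0.994, 0.111, 0.001], [0.111, -0.994, -0.0], [0.001, 0.0, -1.0]]
ft_force: [-3.1, 0.9, 6.0]
grip_width: 0.0307
gripper_force: 41.3
```

Contact came at the predicted height of 0.1613, so the lid is home. I release it.

Call:
jog_arm(
  hand=[0.034,0.045,0.06,0.06,0.06],
  travel=[
    [0,0,0],
    [0,0,0],
    [0,0,0],
    [0,0,0.01],
    [0,0,0.03],
  ],
  yaw=[0,0,0,0,0],
)

```text
time_s: 9.1
position: [0.5178, 0.0543, 0.2008]
tool_rot: [[0.994, 0.111, -0.003], [0.111, -0.994, 0.0], [-0.003, -0.001, -1.0]]
ft_force: [0.5, -0.1, 0.3]
grip_width: 0.0598
gripper_force: 0.0
```

Call:
jog_arm(
  hand=[0.06,0.06,0.06,0.06,0.06],
  travel=[
    [0,-0.02,0.05],
    [0.003,-0.05,0.03],
    [0.005,-0.04,0],
    [0.005,-0.015,0],
    [0,0,0],
  ],
  yaw=[0,0,0,0,0],
)

```text
time_s: 9.72
position: [0.5314, -0.0709, 0.2806]
tool_rot: [[0.994, 0.11, -0.001], [0.11, -0.994, 0.001], [-0.0, -0.001, -1.0]]
ft_force: [0.0, 0.3, 0.4]
grip_width: 0.0602
gripper_force: 0.0
```

```bash
python3 w.py w5; python3 - <<'E'
from h import *
from scipy.optimize import least_squares
d=np.load('w5.npz');im=d['im'];cm=cam('wrist',dict(position=d['p'],tool_rot=d['R']))
print('handle exp',proj(cm,[.518,.055,.177]),'tcp pt',ray(cm,320,240,.127))
m=(im.max(2)<60).astype(np.uint8);N,l,s,c=cv2.connectedComponentsWithStats(m)
for i in range(1,N):
    if 300<s[i][4]: print(s[i],c[i],ray(cm,*c[i],.17))
E
```

```text
[ 0.53137583 -0.07089016  0.28064557] 1.98047227442576 9.725
handle exp [122.35361076 248.7962086 ] tcp pt [ 0.52361729 -0.06649977  0.127     ]
[607  44  33  83 793] [619.31525851  88.68852459] [ 0.64267775 -0.2254672   0.17      ]
[574  56  27  71 343] [581.44897959  93.95626822] [ 0.63757414 -0.20487865  0.17      ]
[    0   138   640   342 91203] [344.07630231 358.62460665] [ 0.45281432 -0.0913396   0.17      ]
[585 198  55  30 418] [617.29904306 210.70095694] [ 0.57410363 -0.2461776   0.17      ]
[  98  218   63   54 2512] [128.87818471 244.28144904] [0.51900188 0.05436426 0.17      ]
```

View pics/w5.png

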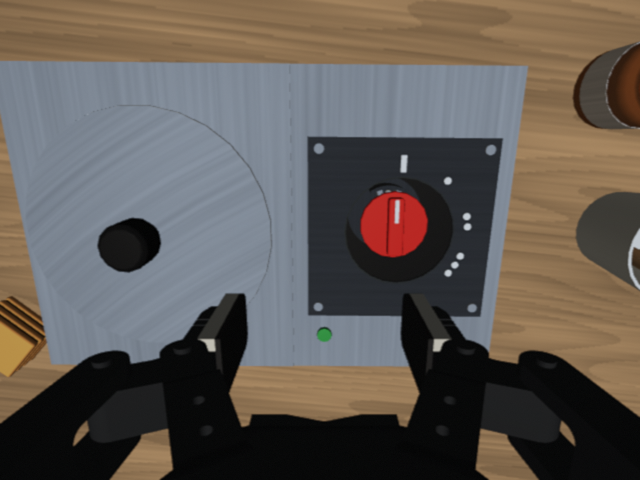

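The lid lies flat and centred on the pan, with its handle at (129,244). The knob bar at (396,222) still points to the off bar at (404,163).

Call:
jog_arm(
  hand=[0.05,0.035,0.024,0.024,0.024],
  travel=[
    [0.003,-0.025,-0.02],
    [0.002,-0.02,-0.02],
    [0,-0.008,-0.02],
    [0,0,-0.01],
    [0,0,0],
  ],
  yaw=[-0.012,0,0,0,0],
  grip_force=20,
)

```text
time_s: 10.4
position: [0.5362, -0.1225, 0.2106]
tool_rot: [[0.995, 0.1, -0.001], [0.1, -0.995, 0.001], [-0.001, -0.001, -1.0]]
ft_force: [-0.1, 0.9, -0.4]
grip_width: 0.024
gripper_force: 0.0
```

Call:
jog_arm(
  hand=[0.024,0.024,0.024,0.024,0.024],
  travel=[
    [0,-0.0015,-0.02],
    [0,0,-0.02],
    [0,0,-0.015],
    [0,0,-0.01],
    [0,0,0],
  ],
  yaw=[0,0,0,0,0],
)

```text
time_s: 11.02
position: [0.5363, -0.125, 0.1457]
tool_rot: [[0.995, 0.099, -0.001], [0.099, -0.995, 0.0], [-0.0, -0.0, -1.0]]
ft_force: [-0.3, 0.1, 1.2]
grip_width: 0.0244
gripper_force: 0.0
```

```bash
python3 w.py w6; python3 - <<'E'
from h import *
s=env.get_image('side');a=cv2.imread('pics/w6.png')
b=cv2.resize(s[150:300,220:420,::-1],(400,300));cv2.imwrite('pics/c6.png',np.hstack([cv2.resize(a,(400,300)),b]))
E
```

```text
[ 0.53626196 -0.12503928  0.14565407] 1.1257549819879198 11.025
```

View pics/c6.png

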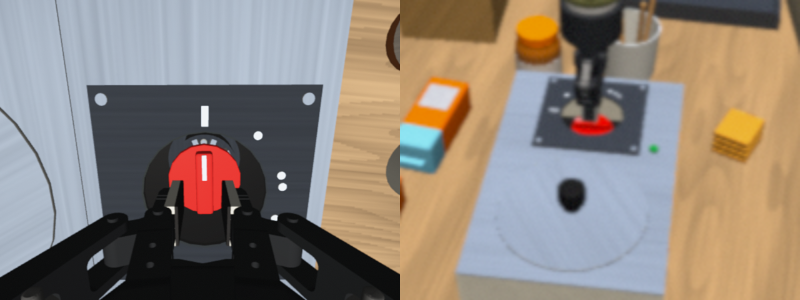

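The fingers straddle the bar evenly: tips at (177,210) and (232,210), bar at (205,180). I descend to touch.

Call:
jog_arm(
  hand=[0.018,0.018,0.018,0.018,0.018],
  travel=[
    [0,0.0005,-0.006],
    [0,0,-0.005],
    [0,0,-0.004],
    [0,0,-0.001],
    [0,0,0],
  ],
  yaw=[0,0,0,0,0],
)

```text
time_s: 11.75
position: [0.5363, -0.1248, 0.1298]
tool_rot: [[0.995, 0.099, -0.0], [0.099, -0.995, 0.0], [-0.0, -0.0, -1.0]]
ft_force: [0.1, 0.1, 0.2]
grip_width: 0.0181
gripper_force: 0.0
```

Call:
jog_arm(
  hand=[0.018,0.018,0.018,0.018,0.018],
  travel=[
    [0,0,-0.0015],
    [0,0,-0.0015],
    [0,0,0],
    [0,0,0],
    [0,0,0],
  ],
  yaw=[0,0,0,0,0],
)

```text
time_s: 12.38
position: [0.5363, -0.1247, 0.1269]
tool_rot: [[0.995, 0.099, 0.0], [0.099, -0.995, -0.0], [0.0, 0.0, -1.0]]
ft_force: [-0.4, 0.1, -0.2]
grip_width: 0.018
gripper_force: 0.0
```

Call:
jog_arm(
  hand=[0.018,0.018,0.018,0.018,0.018],
  travel=[
    [0,0,-0.0015],
    [0,0,-0.0015],
    [0,0,0],
    [0,0,0],
    [0,0,0],
  ],
  yaw=[0,0,0,0,0],
)

```text
time_s: 13.0
position: [0.5363, -0.1247, 0.1239]
tool_rot: [[0.995, 0.099, 0.0], [0.099, -0.995, -0.0], [0.0, 0.0, -1.0]]
ft_force: [0.0, -0.8, 0.4]
grip_width: 0.0179
gripper_force: 0.0
```

Call:
jog_arm(
  hand=[0.018,0.018,0.018,0.018,0.018],
  travel=[
    [0,0,-0.001],
    [0,0,-0.001],
    [0,0,0],
    [0,0,0],
    [0,0,0],
  ],
  yaw=[0,0,0,0,0],
)

```text
time_s: 13.62
position: [0.5363, -0.1247, 0.1219]
tool_rot: [[0.995, 0.099, 0.0], [0.099, -0.995, -0.0], [0.0, 0.0, -1.0]]
ft_force: [0.1, -0.4, 0.8]
grip_width: 0.0182
gripper_force: 0.0
```

Call:
jog_arm(
  hand=[0.018,0.018,0.018,0.018,0.018],
  travel=[
    [0,0,-0.001],
    [0,0,-0.001],
    [0,0,0],
    [0,0,0],
    [0,0,0],
  ],
  yaw=[0,0,0,0,0],
)

```text
time_s: 14.25
position: [0.5364, -0.1248, 0.1199]
tool_rot: [[0.995, 0.099, 0.0], [0.099, -0.995, -0.0], [0.0, 0.0, -1.0]]
ft_force: [-0.7, 0.1, 3.1]
grip_width: 0.0181
gripper_force: 1.4
```

Touched at TCP z about 0.120. I grip the bar lightly.

Call:
jog_arm(
  hand=[0.015,0.011,0.01,0.01,0.01],
  travel=[
    [0,0,0],
    [0,0,0],
    [0,0,0],
    [0,0,0],
    [0,0,0],
  ],
  yaw=[0,0,0,0,0],
  grip_force=20,
)

```text
time_s: 14.88
position: [0.5365, -0.1258, 0.1201]
tool_rot: [[0.995, 0.098, 0.001], [0.098, -0.995, -0.002], [0.001, 0.002, -1.0]]
ft_force: [-0.9, -5.8, 3.6]
grip_width: 0.0116
gripper_force: 19.9
```

Call:
jog_arm(
  hand=[0.01,0.01,0.01,0.01,0.01],
  travel=[
    [0,0,-0.001],
    [0,0,-0.001],
    [0,0,0],
    [0,0,0],
    [0,0,0],
  ],
  yaw=[0,0,0,0,0],
)

```text
time_s: 15.5
position: [0.5365, -0.1258, 0.1181]
tool_rot: [[0.995, 0.098, 0.001], [0.098, -0.995, -0.002], [0.001, 0.002, -1.0]]
ft_force: [-0.8, -5.4, 3.4]
grip_width: 0.0109
gripper_force: 20.0
```

```bash
python3 -c "
from h import *
s=env.observe();print(s['ft_force'],s['wrist_torque'],s['position'])"
```

```text
[-0.80334279 -5.36768086  3.41061292] [-0.87285965  0.05983111 -0.02414679] [ 0.53649394 -0.12577823  0.11812985]
```

Call:
jog_arm(
  hand=[0.01,0.01,0.01,0.01,0.01],
  travel=[
    [0,-0.001,-0.001],
    [0,0,-0.001],
    [0,0,0],
    [0,0,0],
    [0,0,0],
  ],
  yaw=[0,0,0,0,0],
)

```text
time_s: 16.12
position: [0.5364, -0.1259, 0.1159]
tool_rot: [[0.995, 0.099, 0.0], [0.099, -0.995, -0.0], [0.0, 0.0, -1.0]]
ft_force: [0.5, -4.3, 5.5]
grip_width: 0.0114
gripper_force: 20.1
```

Call:
jog_arm(
  hand=[0.01,0.01,0.01,0.01,0.01],
  travel=[
    [0,0,-0.001],
    [0,0,-0.0005],
    [0,0,0],
    [0,0,0],
    [0,0,0],
  ],
  yaw=[0,0,0,0,0],
)

```text
time_s: 16.75
position: [0.5364, -0.1259, 0.1145]
tool_rot: [[0.995, 0.099, 0.0], [0.099, -0.995, -0.0], [0.0, 0.0, -1.0]]
ft_force: [0.5, -4.2, 5.2]
grip_width: 0.0116
gripper_force: 20.2
```

Call:
jog_arm(
  hand=[0.01,0.01,0.01,0.01,0.01],
  travel=[
    [0,-0.001,-0.0005],
    [0,0,-0.0004],
    [0,0,0],
    [0,0,0],
    [0,0,0],
  ],
  yaw=[0,0,0,0,0],
)

```text
time_s: 17.38
position: [0.5364, -0.1261, 0.1135]
tool_rot: [[0.995, 0.099, 0.0], [0.099, -0.995, 0.001], [0.0, -0.001, -1.0]]
ft_force: [0.9, 0.1, 6.0]
grip_width: 0.0113
gripper_force: 20.2
```

Lateral force is gone and fz is 6.0 N, in line with the spring. I continue in 0.5 mm steps.

Call:
jog_arm(
  hand=[0.01,0.01,0.01,0.01,0.01],
  travel=[
    [0,0,-0.0005],
    [0,0,0],
    [0,0,0],
    [0,0,0],
    [0,0,0],
  ],
  yaw=[0,0,0,0,0],
)

```text
time_s: 18.0
position: [0.5364, -0.1262, 0.1131]
tool_rot: [[0.995, 0.099, 0.0], [0.099, -0.995, 0.001], [0.001, -0.001, -1.0]]
ft_force: [0.5, -0.0, 5.9]
grip_width: 0.0115
gripper_force: 20.3
```

Call:
jog_arm(
  hand=[0.01,0.01,0.01,0.01,0.01],
  travel=[
    [0,0,-0.0005],
    [0,0,0],
    [0,0,0],
    [0,0,0],
    [0,0,0],
  ],
  yaw=[0,0,0,0,0],
)

```text
time_s: 18.62
position: [0.5364, -0.1262, 0.1126]
tool_rot: [[0.995, 0.099, 0.0], [0.099, -0.995, 0.001], [0.001, -0.001, -1.0]]
ft_force: [1.3, 0.1, 5.9]
grip_width: 0.0112
gripper_force: 20.3
```

Call:
jog_arm(
  hand=[0.01,0.01,0.01,0.01,0.01],
  travel=[
    [0,0,-0.0005],
    [0,0,0],
    [0,0,0],
    [0,0,0],
    [0,0,0],
  ],
  yaw=[0,0,0,0,0],
)

```text
time_s: 19.25
position: [0.5364, -0.1262, 0.1121]
tool_rot: [[0.995, 0.099, 0.0], [0.099, -0.995, 0.001], [0.001, -0.001, -1.0]]
ft_force: [1.0, 0.2, 6.3]
grip_width: 0.0112
gripper_force: 20.3
```

Call:
jog_arm(
  hand=[0.01,0.01,0.01,0.01,0.01],
  travel=[
    [0,0,-0.0005],
    [0,0,0],
    [0,0,0],
    [0,0,0],
    [0,0,0],
  ],
  yaw=[0,0,0,0,0],
)

```text
time_s: 19.88
position: [0.5364, -0.1262, 0.1116]
tool_rot: [[0.995, 0.099, 0.0], [0.099, -0.995, 0.001], [0.001, -0.001, -1.0]]
ft_force: [0.2, 0.7, 7.1]
grip_width: 0.0114
gripper_force: 20.4
```

Call:
jog_arm(
  hand=[0.01,0.01,0.01,0.01,0.01],
  travel=[
    [0,0,-0.0005],
    [0,0,0],
    [0,0,0],
    [0,0,0],
    [0,0,0],
  ],
  yaw=[0,0,0,0,0],
)

```text
time_s: 20.5
position: [0.5364, -0.1261, 0.1112]
tool_rot: [[0.995, 0.099, 0.001], [0.099, -0.995, 0.001], [0.001, -0.001, -1.0]]
ft_force: [0.4, 0.2, 7.1]
grip_width: 0.0114
gripper_force: 20.4
```

Call:
jog_arm(
  hand=[0.01,0.01,0.01,0.01,0.01],
  travel=[
    [0,0,-0.0005],
    [0,0,0],
    [0,0,0],
    [0,0,0],
    [0,0,0],
  ],
  yaw=[0,0,0,0,0],
)

```text
time_s: 21.12
position: [0.5364, -0.1262, 0.1107]
tool_rot: [[0.995, 0.099, 0.001], [0.099, -0.995, 0.001], [0.001, -0.001, -1.0]]
ft_force: [0.4, -0.5, 7.2]
grip_width: 0.0116
gripper_force: 20.4
```

Call:
jog_arm(
  hand=[0.01,0.01,0.01,0.01,0.01],
  travel=[
    [0,0,-0.0005],
    [0,0,0],
    [0,0,0],
    [0,0,0],
    [0,0,0],
  ],
  yaw=[0,0,0,0,0],
)

```text
time_s: 21.75
position: [0.5364, -0.1262, 0.1102]
tool_rot: [[0.995, 0.099, 0.001], [0.099, -0.995, 0.001], [0.001, -0.001, -1.0]]
ft_force: [0.1, 0.9, 7.2]
grip_width: 0.0114
gripper_force: 20.5
```

Call:
jog_arm(
  hand=[0.01,0.01,0.01,0.01,0.01],
  travel=[
    [0,0,-0.0005],
    [0,0,0],
    [0,0,0],
    [0,0,0],
    [0,0,0],
  ],
  yaw=[0,0,0,0,0],
)

```text
time_s: 22.38
position: [0.5364, -0.1262, 0.1098]
tool_rot: [[0.995, 0.099, 0.001], [0.099, -0.995, 0.001], [0.001, -0.001, -1.0]]
ft_force: [0.6, 0.0, 7.2]
grip_width: 0.011
gripper_force: 20.5
```

Call:
jog_arm(
  hand=[0.01,0.01,0.01,0.01,0.01],
  travel=[
    [0,0,-0.0005],
    [0,0,0],
    [0,0,0],
    [0,0,0],
    [0,0,0],
  ],
  yaw=[0,0,0,0,0],
)

```text
time_s: 23.0
position: [0.5364, -0.1262, 0.1093]
tool_rot: [[0.995, 0.099, 0.001], [0.099, -0.995, 0.001], [0.001, -0.001, -1.0]]
ft_force: [-0.0, 0.3, 8.3]
grip_width: 0.0116
gripper_force: 20.5
```

Call:
jog_arm(
  hand=[0.01,0.01,0.01,0.01,0.01],
  travel=[
    [0,0,-0.0004],
    [0,0,0],
    [0,0,0],
    [0,0,0],
    [0,0,0],
  ],
  yaw=[0,0,0,0,0],
)

```text
time_s: 23.62
position: [0.5364, -0.1262, 0.1089]
tool_rot: [[0.995, 0.099, 0.001], [0.099, -0.995, 0.001], [0.001, -0.001, -1.0]]
ft_force: [0.7, 0.6, 8.0]
grip_width: 0.0112
gripper_force: 20.5
```

Call:
jog_arm(
  hand=[0.01,0.01,0.01,0.01,0.01],
  travel=[
    [0,0,-0.0004],
    [0,0,0],
    [0,0,0],
    [0,0,0],
    [0,0,0],
  ],
  yaw=[0,0,0,0,0],
)

```text
time_s: 24.25
position: [0.5364, -0.1262, 0.1086]
tool_rot: [[0.995, 0.099, 0.001], [0.099, -0.995, 0.001], [0.001, -0.001, -1.0]]
ft_force: [0.6, -0.0, 7.6]
grip_width: 0.0114
gripper_force: 20.6
```

Call:
jog_arm(
  hand=[0.01,0.01,0.01,0.01,0.01],
  travel=[
    [0,0,-0.0004],
    [0,0,0],
    [0,0,0],
    [0,0,0],
    [0,0,0],
  ],
  yaw=[0,0,0,0,0],
)

```text
time_s: 24.88
position: [0.5365, -0.1262, 0.1082]
tool_rot: [[0.995, 0.099, 0.001], [0.099, -0.995, 0.001], [0.001, -0.001, -1.0]]
ft_force: [0.4, 0.7, 9.1]
grip_width: 0.0114
gripper_force: 20.6
```

Call:
jog_arm(
  hand=[0.01,0.01,0.01,0.01,0.01],
  travel=[
    [0,0,-0.0004],
    [0,0,0],
    [0,0,0],
    [0,0,0],
    [0,0,0],
  ],
  yaw=[0,0,0,0,0],
)

```text
time_s: 25.5
position: [0.5365, -0.1262, 0.1081]
tool_rot: [[0.995, 0.099, 0.001], [0.099, -0.995, 0.001], [0.001, -0.0, -1.0]]
ft_force: [-0.3, 0.1, 12.2]
grip_width: 0.0113
gripper_force: 21.0
```

Stop met: fz rose to 12.2 N while z barely moved. I begin turning clockwise.

Call:
jog_arm(
  hand=[0.01,0.01,0.01,0.01,0.01],
  travel=[
    [0,0,-0.0001],
    [0,0,0],
    [0,0,0],
    [0,0,0],
    [0,0,0],
  ],
  yaw=[0,-0.03,-0.05,-0.05,-0.05],
)

```text
time_s: 26.12
position: [0.5365, -0.1263, 0.1081]
tool_rot: [[0.997, -0.083, 0.001], [-0.083, -0.997, 0.0], [0.001, -0.0, -1.0]]
ft_force: [-0.6, -1.0, 12.6]
grip_width: 0.0117
gripper_force: 21.0
```

```bash
cat > f.py <<'E'
from h import *
s=env.observe();R=s['tool_rot'];print(np.round(s['ft_force'],1),np.round(s['wrist_torque'],2),np.round(s['position'],4),'turn',0.0984-np.arctan2(R[1][0],R[0][0]),np.round(s['q'],1))
E
python3 f.py
```

```text
[-0.6 -1.  12.6] [-0.    0.18  0.04] [ 0.5365 -0.1263  0.1081] turn 0.1810635408883269 [-25.6  30.   86.1   0.   63.9  69.1]
```

Call:
jog_arm(
  hand=[0.01,0.01,0.01,0.01,0.01],
  travel=[
    [0,0,0],
    [0,0,0],
    [0,0,0],
    [0,0,0],
    [0,0,0],
  ],
  yaw=[-0.06,-0.06,-0.06,-0.06,-0.06],
)

```text
time_s: 26.75
position: [0.5365, -0.1265, 0.1081]
tool_rot: [[0.928, -0.374, 0.001], [-0.374, -0.928, -0.0], [0.001, -0.0, -1.0]]
ft_force: [0.1, -2.2, 11.6]
grip_width: 0.0117
gripper_force: 21.1
```

```bash
python3 f.py
```

```text
[ 0.1 -2.2 11.6] [-0.11  0.16  0.  ] [ 0.5365 -0.1265  0.1081] turn 0.4814187810619858 [-25.6  30.   86.1   0.   63.9  86.3]
```

Call:
jog_arm(
  hand=[0.01,0.01,0.01,0.01,0.01],
  travel=[
    [0,-0.0003,-0.0001],
    [0,0,0],
    [0,0,0],
    [0,0,0],
    [0,0,0],
  ],
  yaw=[-0.06,-0.06,-0.06,-0.06,-0.06],
)

```text
time_s: 27.38
position: [0.5365, -0.1267, 0.1081]
tool_rot: [[0.776, -0.631, 0.001], [-0.631, -0.776, 0.0], [0.001, -0.001, -1.0]]
ft_force: [-1.0, -0.1, 11.9]
grip_width: 0.011
gripper_force: 21.2
```

```bash
python3 f.py
```

```text
[-1.  -0.1 11.9] [-0.07  0.22  0.03] [ 0.5365 -0.1267  0.1081] turn 0.7813651467800173 [-25.6  30.   86.1   0.   63.9 103.5]
```

Call:
jog_arm(
  hand=[0.01,0.01,0.01,0.01,0.01],
  travel=[
    [0,0,-0.0001],
    [0,0,0],
    [0,0,0],
    [0,0,0],
    [0,0,0],
  ],
  yaw=[-0.06,-0.06,-0.06,-0.06,-0.06],
)

```text
time_s: 28.0
position: [0.5364, -0.1269, 0.1081]
tool_rot: [[0.555, -0.832, 0.001], [-0.832, -0.555, -0.0], [0.001, -0.001, -1.0]]
ft_force: [-1.8, -1.4, 14.1]
grip_width: 0.0112
gripper_force: 21.4
```

```bash
python3 f.py
```

```text
[-1.8 -1.4 14.1] [-0.19  0.38  0.01] [ 0.5364 -0.1269  0.1081] turn 1.0813511800444782 [-25.6  30.   86.1   0.   63.9 120.7]
```

Call:
jog_arm(
  hand=[0.01,0.01,0.01,0.01,0.01],
  travel=[
    [-0.0003,-0.0002,0],
    [0,0,0],
    [0,0,0],
    [0,0,0],
    [0,0,0],
  ],
  yaw=[-0.08,-0.08,-0.08,-0.06,-0.015],
)

```text
time_s: 28.62
position: [0.5362, -0.127, 0.1081]
tool_rot: [[0.27, -0.963, 0.001], [-0.963, -0.27, -0.0], [0.001, -0.001, -1.0]]
ft_force: [-1.8, -1.2, 13.1]
grip_width: 0.0113
gripper_force: 21.4
```

```bash
python3 f.py
```

```text
[-1.8 -1.2 13.1] [-0.2   0.25 -0.02] [ 0.5362 -0.127   0.1081] turn 1.3953798087344353 [-25.6  30.   86.1   0.   63.8 138.7]
```

Call:
jog_arm(
  hand=[0.01,0.01,0.01,0.01,0.01],
  travel=[
    [0,0,-0.0],
    [0,0,0.003],
    [0,0,0.004],
    [0,0,0.0035],
    [0,0,0],
  ],
  yaw=[0,0,0,0,0],
)

```text
time_s: 29.25
position: [0.5361, -0.127, 0.1177]
tool_rot: [[0.271, -0.963, 0.001], [-0.963, -0.271, 0.0], [-0.0, -0.001, -1.0]]
ft_force: [1.2, -0.4, 3.8]
grip_width: 0.0116
gripper_force: 20.1
```

```bash
python3 f.py
```

```text
[ 1.2 -0.4  3.8] [-0.17 -0.35  0.04] [ 0.5361 -0.127   0.1177] turn 1.3945553213710167 [-25.7  29.3  85.5   0.   65.2 138.6]
```

Knob is rising with the fingers (spring force 3.8 N). I open and leave through the hole.

Call:
jog_arm(
  hand=[0.014,0.02,0.026,0.026,0.026],
  travel=[
    [0,0,0.001],
    [0,0,0.001],
    [0,0,0],
    [0,0,0.003],
    [0,0,0.008],
  ],
  yaw=[0,0,0,0,0],
)

```text
time_s: 29.88
position: [0.5356, -0.127, 0.1304]
tool_rot: [[0.271, -0.963, -0.001], [-0.963, -0.271, 0.001], [-0.001, 0.001, -1.0]]
ft_force: [-0.7, 0.5, -0.5]
grip_width: 0.026
gripper_force: 0.0
```

Call:
jog_arm(
  hand=[0.026,0.026,0.026,0.026,0.026],
  travel=[
    [0,0,0.02],
    [0,0,0.03],
    [0,0,0.04],
    [-0.03,0,0.04],
    [-0.03,0,0.01],
  ],
  yaw=[0,0,0,0,0],
)

```text
time_s: 30.5
position: [0.4757, -0.1274, 0.2731]
tool_rot: [[0.272, -0.962, 0.004], [-0.962, -0.272, -0.002], [0.003, -0.003, -1.0]]
ft_force: [-0.7, -0.4, 0.3]
grip_width: 0.0261
gripper_force: 0.0
```

Call:
jog_arm(
  hand=[0.026,0.026,0.026,0.026,0.026],
  travel=[
    [0,0,0.0],
    [0,0,0.0],
    [0,0,0.0],
    [0,0,0],
    [0,0,0],
  ],
  yaw=[0.15,0.15,0.15,0.15,0.15],
)

```text
time_s: 31.12
position: [0.4758, -0.1271, 0.2709]
tool_rot: [[0.857, -0.515, -0.0], [-0.515, -0.857, 0.0], [-0.0, -0.0, -1.0]]
ft_force: [-0.3, -0.1, -0.9]
grip_width: 0.0259
gripper_force: 0.0
```

```bash
python3 w.py w7; python3 - <<'E'
from h import *
d=np.load('w7.npz');im=d['im'];cm=cam('wrist',dict(position=d['p'],tool_rot=d['R']))
w=(im.min(2)>170).astype(np.uint8);N,l,s,c=cv2.connectedComponentsWithStats(w)
for i in range(1,N):
    if 8<s[i][4]<900: print(s[i],ray(cm,*c[i],.127)[:2],ray(cm,*c[i],.115)[:2])
h=np.array(env.get_image('side'));a=cv2.imread('pics/w7.png');cv2.imwrite('pics/c7.png',np.hstack([cv2.resize(a,(400,300)),cv2.resize(h[:,:,::-1],(400,300))]))
E
```

```text
[ 0.47582159 -0.12712022  0.27086307] 68.23443537669253 31.125
[533   0 107  36 730] [ 0.51619322 -0.32671317] [ 0.515404   -0.33414864]
[276  78   7   8  45] [ 0.57771079 -0.15204884] [ 0.5796619 -0.1517038]
[223  89  14  18 103] [ 0.58621711 -0.11885135] [ 0.58854713 -0.11702751]
[320  96   7   8  43] [ 0.55372118 -0.17091493] [ 0.55460366 -0.17141029]
[329 105   7   7  43] [ 0.5460862  -0.17313153] [ 0.54662858 -0.17372563]
[283 136  18  20  95] [ 0.53958925 -0.13757274] [ 0.53984221 -0.13658285]
[346 136   7   8  40] [ 0.523125   -0.17243991] [ 0.52264456 -0.1730032 ]
[348 148   7   7  38] [ 0.51577817 -0.16985109] [ 0.51497046 -0.17029906]
[348 160   7   7  38] [ 0.50885018 -0.16598854] [ 0.50773386 -0.16626445]
[266 331   9  11  51] [ 0.4274545 -0.0485637] [ 0.42271237 -0.04360885]
[373 331  10  11  49] [ 0.38609348 -0.11780373] [ 0.3795089  -0.11593322]
```

View pics/c7.png

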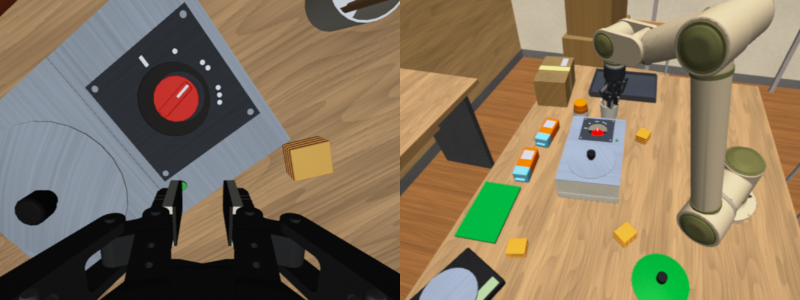

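The knob's line, at (183,92) in the left half, points at the two dots at (205,66). The lid is flat on the pan, nothing else has moved and the arm is clear.

```bash
python3 -c "
from rig import env
print(env.close_job())"
```

```text
the job is handed in; nothing more can be done
None
```

The job is handed in at about 31 s on the clock: the lid sits home on the pan and is released, and the knob was pushed to its stop (about 12 N), turned to two dots and let spring back up.

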